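# Wind the door-spring winder exactly three turns

## Robot

A 7-joint arm with a two-finger parallel gripper is mounted at the origin on the work surface; the furniture and walls round the work are solid. World frame = base frame: x ahead of the robot, y to its left, z up, the work surface at z = 0. Lengths are in mm, angles in rad, forces in N, time in s.
With the tool pointing down it reaches from about 400 to 850 mm from the base axis. Payload 10.4 kg.
Tool frame: the origin (TCP) lies on the centre line of the jaws, within the pads' length; the fingertips stand 22 mm ahead of it and the grasp point (between the pads) lies 3 mm ahead of it; z points along the fingers, y is the line along which they close (so a half turn about z gives the same grasp; the last joint's range is limited). The gripper opens to 85 mm and grips with 20 to 120 N. Pads are 22 mm wide; open, the fingers measure 114 mm over their backs; the gripper's body (76 mm by 85 mm) begins 54 mm behind the grasp point. The pads swing forward as they close: fully open they stand 13 mm farther back than shut.
Start: joints at [-1.157, 0.332, -0.065, 1.46, 0.022, 1.35, -0.088], TCP at [264.391, 566.344, 253.338] pointing down, gripper open.
Joint ranges: [-2.6, 2.6], [-0.5, 2.12], [-1.47, 1.34], [0.16, 2.42], [-1.27, 4.41], [0.06, 2.06], [-2.6, 2.6]. Speed limits (rad/s): [2.22, 2.22, 2.79, 2.79, 3.14, 3.14, 3.14].

## Interface

Orientations are given as a rotation vector (axis times angle).
In Python, from bench import ctrl, cams, ticket gives the robot as it stands.
- The arm moves only by the tool apply_moves, never from a script. Its argument "targets" is a list that holds one entry, the list of rows, each a list of 5 numbers: the shift along the world's x, y, z in cm, then the turn about the world's z in rad, then the finger opening in cm, from 0 to 8.54. In form: [[[tx, ty, tz, yaw, hand], ...]]. A call has 1 to 10 rows; each row is the pose to reach, as a shift and turn from the pose commanded when the call began; what a row does not reach only later rows make up. A row lasts 1/10 s, in which the tool goes at most 50 mm and 8.59 degrees, less where a joint would pass 70% of its speed; a pose out of reach is approached as far as the arm can. A call with a gripper value outside its range is refused whole. The fingers move at their own pace and stop on an object; the grip force is fixed at half the most. Time passes only in rows, so rows that repeat a pose let the fingers close. It gives the time, the measured TCP pose, the force, the opening and the grip force at its end, in the units of the state.
- ctrl.read_state(): the state, without advancing time (a new reading comes with each control period).
- cams.snapshot(name): name is "scene" or "top"; returns the picture (480x640x3 uint8, blue, green, red); there is no depth.
- cams.calibration(name): a dict with "K" (3x3 intrinsics, pixels), "camera_from_world" (4x4, takes a point from world to camera coordinates). Camera axes: x right, y up, looking along -z (the intrinsics and any distortion apply to the point x, -y, -z); pixel columns grow to the right and rows downward; lengths in mm; the calibration is good to about 2 mm. A picture is of the moment at which its call begins. calibration takes no time and is no camera call.
- ticket.finish_job(): hands the job in; it is judged then, once.
The state is a dict: "t": time; "qpos": joint angles; "joint_velocities": joint speeds; "tau": joint torques, N m; "tool_pos": TCP position; "ee_rot": TCP orientation; "wrist_force": force on the tool from outside, world axes, zero at the start; "ft_torque": the same for the moment, N m; "grip_width": finger opening in mm; "grasp_force": force on a finger pad.
Only numpy, scipy, OpenCV 4.12 (cv2) and the standard library are available. Lean on these libraries where they do the work, as an engineer would, in place of code of your own. Each camera call takes 0.05 s, during which the arm holds its last target. There are 200 camera calls.

## Task

Put exactly three full turns on the door spring: push the black brake tab of the winder across to its green marks, wind the crank by its orange loop three full turns clockwise (seen from above) so that the loop stops where it started, then push the tab fully back to its red marks. Nothing counts the turns for you; never turn the crank while the brake is on, and leave the jar, the tape measure and the pliers where they are.

Things in the scene. Friction and masses are not known exactly. Their poses are not given: they have to be found in the camera images.
- winder: Hand winder fixed to the bench: dark base plate 130 (x) x 345 (y) mm; in its middle a green gearbox 104 x 108 mm, 70 mm high, crank on top; on its +y side a coil spring to y +170, 64 mm high; on its -y side the brake track, two grey rails along x, 38 mm high, at y -140. Origin on the bench under the crank axis, z up. Place and yaw (up to 0.45 rad from the world's) vary; it never moves.
- crank (a joint): Crank angle (rad) about the vertical axis through the winder's origin; grows clockwise seen from above, does not wrap (one turn = 6.283). At 0 the loop lies on the winder's -x side. Starts between -2.4 and 2.4. No stops or detents; it stays where it is left; 2 to 3 N at the loop turns it.
- loop (a point): Centre of the orange finger loop at the crank's end, at its upper rim, 104 mm above the bench. The loop is an upright rigid ring open at top and bottom, inner diameter 58, outer 72 mm, 82 to 104 mm above the bench; its centre runs on a circle of 75 mm radius. Shut fingertips put down into it can drag it round; they clear the gearbox down to 80 mm above the bench.
- crank_axis (a point): Point on the crank's vertical axis, 104 mm above the bench, at the height of the loop's rim. The crank hub here is 34 mm across and ends at 101 mm above the bench.
- brake (a joint): Travel of the brake slide (m) along the winder's +x: 0 = on (tab between the red marks; the start, within 3 mm), 0.040 = off (tab between the green marks). Firm stops at both ends; stays where it is left; about 2 N moves it. It does not physically hold the crank, but the crank must not be turned while it is on.
- brake_tab (a point): Top centre of the upright black brake tab, 90 mm above the bench, at winder y -140 mm and winder x -20 mm (on) to +20 mm (off). The tab is 12 mm thick along x, 20 mm wide along y and stands free from 38 to 90 mm above the bench; push it by its flat faces.
- screw_jar: Bystander: clear jar with red lid, 66 mm across, 90 mm high, origin at the centre of its underside; stands beyond the brake, about 260 mm from the crank axis.
- tape_measure: Bystander: yellow tape measure 45 x 98 x 64 mm, origin at the centre of its underside; on the robot's side of the winder.
- pliers: Bystander: red-handled pliers 59 x 180 x 16 mm lying on the bench, origin at the centre of the underside; on the robot's side of the winder.

How it is judged (in metres and radians):
On the way, in this order (a step that is already met when the one before it is completed fails the run):
1. the brake tab is pushed across to its green marks (value of joint brake above 0.032 m), for 0.2 s.
2. with the brake off, the crank has been wound three full turns clockwise and stands still with its loop where it started (value of joint brake above 0.02 m and value of joint crank between 15.71 and 21.99 rad and distance of loop from where it was at the start of the episode below 0.018 m and velocity of joint crank between -0.1 and 0.1 rad/s), for 0.2 s.
At the end, for the whole second after the job is handed in: The brake tab is back at its red marks (within 6 mm of the end), and the crank stands still exactly three turns clockwise of its start, the loop's centre within 18 mm of where it began (value of joint brake below 0.006 m and value of joint crank between 15.71 and 21.99 rad and distance of loop from where it was at the start of the episode below 0.018 m and velocity of joint crank between -0.1 and 0.1 rad/s); the robot touches nothing.
It fails at once if the crank is turned (loop more than 30 mm from its start) while the brake is on (value of joint brake below 0.02 m and distance of loop from where it was at the start of the episode above 0.03 m).
It fails at once if the jar is shifted by more than 25 mm (distance of screw_jar from where it was at the start of the episode above 0.025 m).
It fails at once if the tape measure is shifted by more than 25 mm (distance of tape_measure from where it was at the start of the episode above 0.025 m).
It fails at once if the pliers is shifted by more than 25 mm (distance of pliers from where it was at the start of the episode above 0.025 m).
It also fails if it takes over 69 s, if anything falls off the work surface, if the arm or the gripper's body presses on something with over 40 N, if the wrist force passes 120 N, or if a joint passes its speed limit or range.

## Working session

There is one attempt and no reset: what is moved stays moved. The work goes in short steps, Python scripts to look and compute and a tool call to move; the robot and the scene stay as the last step left them, time stands still between calls to the robot, and variables do not carry over. Pictures are saved under pics/ and viewed, at most 10 in all, crops included, and the job is handed in when it is done.

Besides the shell and the picture viewer there is one more tool, called after "Call:" as a command line: name --argument value ..., lists and objects as JSON in quotes. apply_moves: Moves the arm, as the interface text tells. Its arguments: {"type":"object","properties":{"targets":{"type":"array","items":{"type":"array","items":{"type":"array","items":{"type":"number"}}}}},"required":["targets"]}

```bash
mkdir -p pics; ls; python3 - <<'E'
from bench import ctrl,cams
import cv2
print(ctrl.read_state())
for n in("scene","top"):
    cv2.imwrite(f"pics/{n}0.png",cams.snapshot(n)); print(cams.calibration(n))
E
```

```text
pics
{'t': 0.0, 'qpos': array([-1.15661775,  0.33289284, -0.06472854,  1.46095374,  0.0216037 ,
        1.34989371, -0.08847437]), 'joint_velocities': array([ 1.37338865e-03, -2.91956951e-04,  8.92409359e-05,  1.34156992e-03,
       -1.09968779e-04, -1.50760349e-04,  1.39567025e-03]), 'tau': array([-1.38629268e-03, -6.25450659e+01,  4.83483437e-02, -3.91611779e+01,
        1.61100720e-02,  9.87105654e-03,  6.70662326e-08]), 'tool_pos': array([264.23123539, 566.01346726, 252.49695567]), 'ee_rot': array([-6.80479692e-01, -3.06674904e+00,  2.24500127e-03]), 'wrist_force': array([-1.76950933,  0.4349172 , -0.16484127]), 'ft_torque': array([-0.01709609,  0.0060767 ,  0.01867536]), 'grasp_force': 0.0, 'grip_width': 85.3374550618177}
{'K': array([[619.71927533,   0.        , 319.61001448],
       [  0.        , 619.71927533, 234.54398916],
       [  0.        ,   0.        ,   1.        ]]), 'camera_from_world': array([[ 8.08000514e-01, -5.89130020e-01,  7.80950340e-03,
        -4.05215334e+02],
       [ 4.09986340e-01,  5.71722879e-01,  7.10664584e-01,
        -2.44659855e+02],
       [-4.23138712e-01, -5.71015559e-01,  7.03487641e-01,
        -9.48771081e+02],
       [ 0.00000000e+00,  0.00000000e+00,  0.00000000e+00,
         1.00000000e+00]])}
{'K': array([[565.39122385,   0.        , 324.95446701],
       [  0.        , 565.39122385, 243.73299234],
       [  0.        ,   0.        ,   1.        ]]), 'camera_from_world': array([[-4.64750245e-03, -9.99804652e-01,  1.92109225e-02,
        -3.88998163e+01],
       [ 9.88126417e-01, -1.64118437e-03,  1.53634276e-01,
        -5.27104371e+02],
       [-1.53572735e-01,  1.96968356e-02,  9.87941015e-01,
        -8.82369074e+02],
       [ 0.00000000e+00,  0.00000000e+00,  0.00000000e+00,
         1.00000000e+00]])}
```

View pics/top0.png

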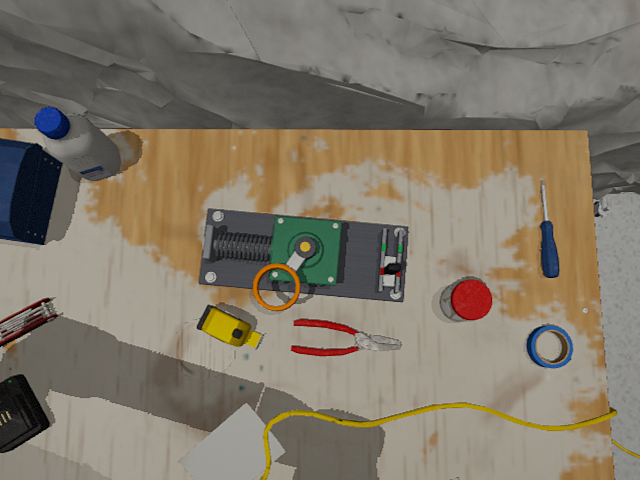

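View pics/scene0.png

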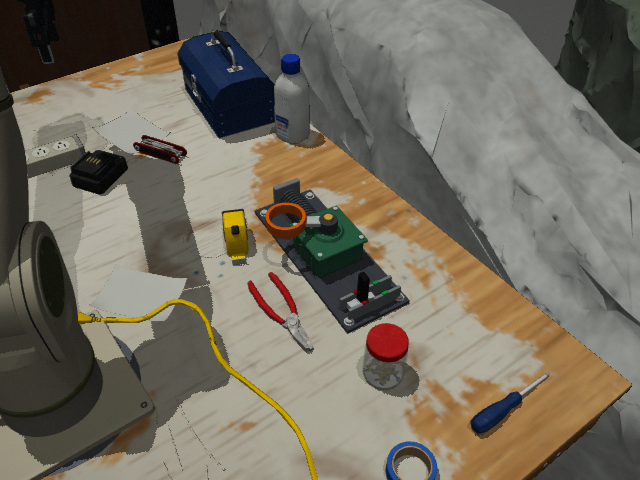

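Top view: crank hub at about (306,246), loop centred at (276,287), brake tab near (392,268) by the red marks, plate corners near (208,209), (408,228), (404,301) and (199,283). The jar is at (470,299).

```bash
cat > h.py <<'E'
import numpy as np,cv2
from bench import ctrl,cams
def ray(n,uv,z):
    c=cams.calibration(n);K=c["K"];M=c["camera_from_world"];R=M[:3,:3];o=-R.T@M[:3,3]
    d=R.T@(np.linalg.inv(K)@[uv[0],uv[1],1]*[1,-1,-1]); return o+d*(z-o[2])/d[2]
def proj(n,p):
    c=cams.calibration(n);q=(c["camera_from_world"]@[*p,1])[:3]*[1,-1,-1];q=c["K"]@q;return q[:2]/q[2]
def ringmask(im):
    h=cv2.cvtColor(im,cv2.COLOR_BGR2HSV); return cv2.inRange(h,(5,180,120),(17,255,255))
def loop(n="top",im=None):
    im=cams.snapshot(n) if im is None else im
    m=ringmask(im);cs,_=cv2.findContours(m,cv2.RETR_EXTERNAL,cv2.CHAIN_APPROX_NONE)
    cs=[c for c in cs if len(c)>20]; c=max(cs,key=lambda c:cv2.boundingRect(c)[2]); return cv2.fitEllipse(cv2.convexHull(c))
E
python3 - <<'E'
from h import *
t=cv2.imread("pics/top0.png");s=cv2.imread("pics/scene0.png")
e=loop(im=t);print(e,ray("top",e[0],104),ray("top",e[0],93)); e=loop(im=s);print(e,ray("scene",e[0],93))
h=cv2.cvtColor(t,cv2.COLOR_BGR2HSV)
g=cv2.inRange(h,(60,80,40),(90,255,255));n,l,st,c=cv2.connectedComponentsWithStats(g)
k=1+np.argmax(st[1:,4]);r=cv2.minAreaRect(np.argwhere(l==k)[:,::-1].astype(np.float32));print("green",r,[ray("top",p,70)[:2].round(1) for p in cv2.boxPoints(r)])
for p in[(208,209),(408,228),(404,301),(199,283)]:print("plate",ray("top",p,8)[:2].round(1))
print("hub",ray("top",(306,246),102))
d=cv2.inRange(h,(0,0,0),(180,255,25))[225:300,370:412];print("tab px",np.argwhere(d>0).mean(0)[::-1]+[370,225],d.astype(bool).sum())
print("jar",ray("top",(471,299),90),"pl",ray("top",(320,320),16))
a=cv2.resize(t[200:320,190:420],None,fx=3.4,fy=3.4,interpolation=cv2.INTER_CUBIC);cv2.imwrite("pics/c.png",a)
E
```

```text
((276.05767822265625, 286.5281066894531), (46.94790267944336, 47.29743576049805), 78.88697814941406) [452.33634452  34.37596039 104.        ] [453.20627807  35.11088514  93.        ]
((285.1703796386719, 215.86830139160156), (27.396860122680664, 40.12077331542969), 87.27335357666016) [456.32664581  43.13597139  93.        ]
green ((304.3934326171875, 250.67214965820312), (69.1693115234375, 65.54786682128906), 5.19442892074585) [array([465. ,  50.9]), array([569.1,  42.6]), array([558.8, -67. ]), array([454.9, -56.7])]
plate [592.3 157.6]
plate [ 559. -183.]
plate [ 435.1 -172.9]
plate [466.2 169.1]
hub [514.06902859 -10.47517803 102.        ]
tab px [390.67045455 269.47727273] 88
jar [ 433.41994456 -262.72284853   90.        ] pl [404.04194638 -32.33362985  16.        ]
```

View pics/c.png

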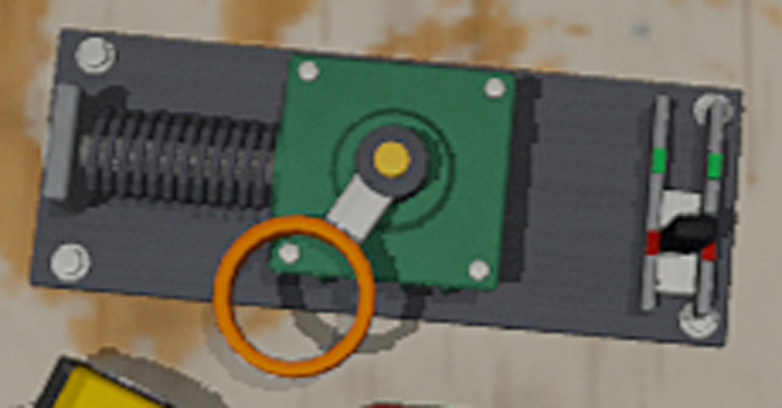

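Measured: hub at about (513,-8.5), loop at (452,34), which is 145° in world angle, and winder yaw -0.093. The crop shows the tab between the red marks. I'll shut the fingers, go to the -x side of the tab while staying high, and check the tab prediction on the way.

Call:
apply_moves --targets '[[[1.7, -4.5, 0, 0.05, 0], [3.4, -9, 0, 0.1, 0], [5.1, -13.5, 0, 0.15, 0], [6.8, -18, 0, 0.2, 0], [8.5, -22.5, 0, 0.25, 0], [10.2, -27, 0, 0.3, 0], [11.9, -31.5, 0, 0.344, 0], [13.6, -36, 0, 0.344, 0], [15.3, -40.5, 0, 0.344, 0], [17, -45, 0, 0.344, 0]]]'

```text
t: 1.1
tool_pos: [434.5, 114.4, 253.3]
ee_rot: [-0.146, -3.138, -0.001]
wrist_force: [0.0, 0.6, 0.8]
grip_width: -0.3
grasp_force: 0.0
```

```bash
python3 - <<'E'
from h import *
for n in("top","scene"):
    im=cv2.imread(f"pics/{n}0.png")
    print(n,"tab",proj(n,(480.1,-146,90)),proj(n,(480.1,-146,40)),"hub",proj(n,(513,-8.5,103)),"loop",proj(n,(452.3,34.4,104)))
    cv2.drawMarker(im,tuple(int(v) for v in proj(n,(480.1,-146,90)).round()),(255,0,255),0,5,1)
    cv2.drawMarker(im,tuple(int(v) for v in proj(n,(513,-8.5,103)).round()),(255,0,255),0,5,1)
    c=im[210:310,280:420] if n=="top" else im[190:330,250:420]
    globals()[n]=cv2.resize(c,(400,int(400*c.shape[0]/c.shape[1])),interpolation=cv2.INTER_NEAREST)
k=min(top.shape[0],scene.shape[0]);cv2.imwrite("pics/chk.png",np.hstack([top[:k],scene[:k]]))
print(ctrl.read_state()["grip_width"])
E
```

```text
top tab [394.20643247 268.84123572] [389.8952735  272.21594374] hub [304.69068737 246.59904055] loop [276.04142458 286.55237137]
scene tab [362.40772134 276.05667752] [360.72822557 295.81850258] hub [328.20724317 215.186055  ] loop [285.84166016 214.95195015]
-0.31355079007840814
```

View pics/chk.png

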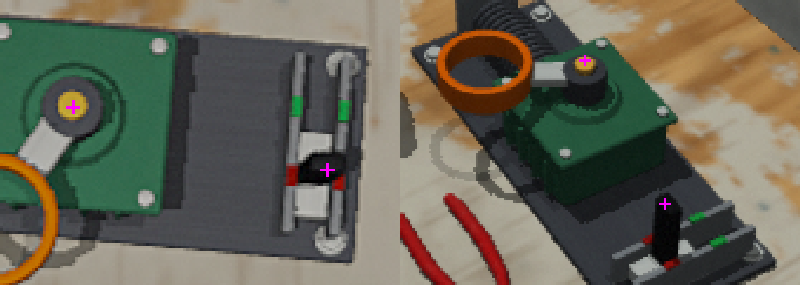

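Both predictions land on the tab top and hub cap in both views, marked at crop (327,170) and (72,107) on the left, so the geometry holds. Next I go to the tab's -x side and descend.

Call:
apply_moves --targets '[[[0.2, -5, 0, 0, 0], [0.4, -10, 0, 0, 0], [0.6, -15, 0, 0, 0], [0.8, -20, 0, 0, 0], [1.0, -24, -2, 0, 0], [1.0, -26, -6, 0, 0], [1.0, -26, -10, 0, 0], [1.0, -26, -14, 0, 0], [1.0, -26, -17.6, 0, 0], [1.0, -26, -17.6, 0, 0]]]'

```text
t: 2.1
tool_pos: [441.1, -143.2, 73.6]
ee_rot: [-0.146, -3.13, 0.001]
wrist_force: [-0.2, -0.0, -0.1]
grip_width: 0.1
grasp_force: 0.0
```

Call:
apply_moves --targets '[[[1, -0.1, 0, 0, 0], [2, -0.2, 0, 0, 0], [3, -0.3, 0, 0, 0], [3.8, -0.36, 0, 0, 0], [4.6, -0.43, 0, 0, 0], [5.2, -0.49, 0, 0, 0], [5.4, -0.5, 0, 0, 0], [5.6, -0.52, 0, 0, 0], [5.8, -0.54, 0, 0, 0], [5.8, -0.54, 0, 0, 0]]]'

```text
t: 3.1
tool_pos: [502.5, -149.1, 77.3]
ee_rot: [0.146, 3.138, -0.0]
wrist_force: [0.3, -0.3, -0.6]
grip_width: -0.1
grasp_force: 0.0
```

Call:
apply_moves --targets '[[[0.15, 0, 0, 0, 0], [0.3, 0, 0, 0, 0], [0.45, 0, 0, 0, 0], [0.45, 0, 0, 0, 0]]]'

```text
t: 3.5
tool_pos: [504.7, -149.2, 76.9]
ee_rot: [-0.147, -3.133, -0.001]
wrist_force: [-13.1, 0.6, 8.6]
grip_width: 0.2
grasp_force: 6.3
```

```bash
python3 - <<'E'
from h import *
s=cams.snapshot("scene");t=cams.snapshot("top")
a=cv2.resize(s[190:340,250:420],(400,353));b=cv2.resize(t[210:310,280:420],(400,353));cv2.imwrite("pics/b1.png",np.hstack([a,b]))
E
```

```text
(no output)
```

View pics/b1.png

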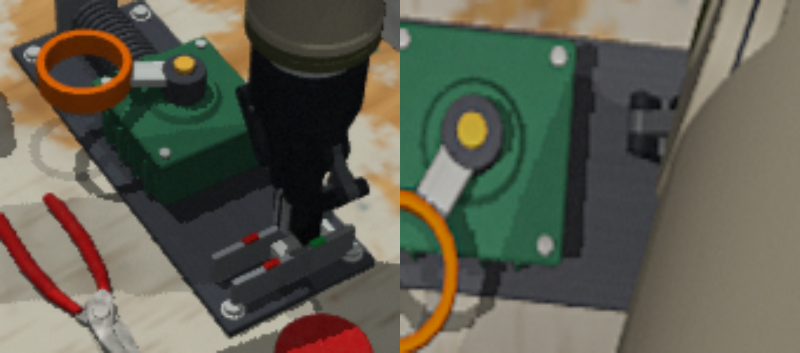

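The tab has hit its stop at -13 N and sits beside the green marks (left half, about (315,242)). Back off, rise, and go over the loop.

Call:
apply_moves --targets '[[[-1.5, 0.1, 0, 0, 0], [-2.5, 0.2, 2, 0, 0], [-3, 0.5, 5.5, 0, 0], [-3.5, 4, 8, 0, 0], [-4.5, 9, 8, 0, 0], [-5.4, 14, 8, 0, 0], [-5.5, 18.35, 8, 0, 0], [-5.5, 18.35, 8, 0, 0], [-5.5, 18.35, 6, 0, 0], [-5.5, 18.35, 6, 0, 0]]]'

```text
t: 4.6
tool_pos: [450.9, 34.4, 135.9]
ee_rot: [-0.145, -3.136, 0.001]
wrist_force: [0.0, -0.3, 0.1]
grip_width: 0.0
grasp_force: 0.0
```

```bash
python3 - <<'E'
from h import *
s=cams.snapshot("scene");t=cams.snapshot("top")
p=ctrl.read_state()["tool_pos"];print(p)
q=proj("scene",(p[0],p[1],p[2]-22));print(q,proj("scene",(452.3,34.4,104)))
a=cv2.resize(s[150:300,220:420],(533,400));b=cv2.resize(t[230:330,240:306],(264,400));cv2.imwrite("pics/l1.png",np.hstack([a,b]))
import math
A=144.6
for k in range(1,11):
    a=math.radians(A-18*k);print(k,round(7.5*(math.cos(a)-math.cos(math.radians(A))),1),round(7.5*(math.sin(a)-math.sin(math.radians(A))),1))
E
```

```text
[451.87401873  34.00151258 137.51505322]
[285.56395159 210.32480806] [285.84166016 214.95195015]
1 1.6 1.7
2 3.7 2.8
3 6.0 3.2
4 8.4 2.8
5 10.5 1.8
6 12.1 0.1
7 13.2 -2.0
8 13.6 -4.3
9 13.3 -6.6
10 12.2 -8.7
```

View pics/l1.png

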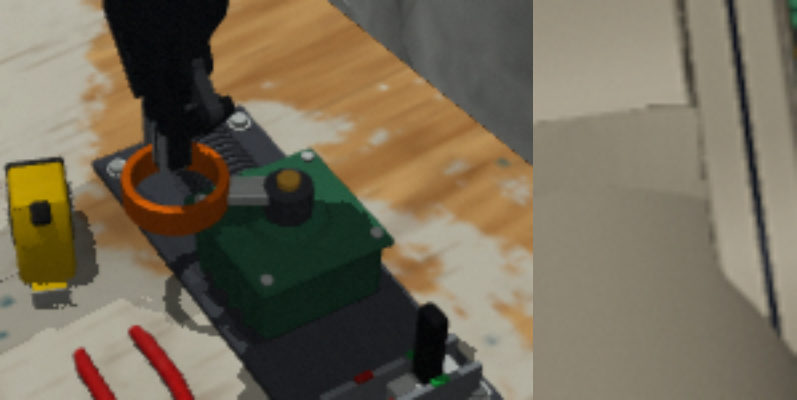

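The tab stands at its green marks (crop about (432,350)) and the fingertips are over the loop's middle (about (178,165)). Descend into it.

Call:
apply_moves --targets '[[[0, 0, -1, 0, 0], [0, 0, -2, 0, 0], [0, 0, -2.8, 0, 0], [0, 0, -2.8, 0, 0]]]'

```text
t: 5.1
tool_pos: [451.1, 34.1, 108.0]
ee_rot: [-0.146, -3.136, 0.001]
wrist_force: [-0.3, 0.8, 0.3]
grip_width: 0.0
grasp_force: 0.0
```

Call:
apply_moves --targets '[[[0.7, 0.9, 0, 0, 0], [1.6, 1.7, 0, 0, 0], [2.6, 2.3, 0, 0, 0], [3.7, 2.8, 0, 0, 0], [4.8, 3.1, 0, 0, 0], [6.0, 3.2, 0, 0, 0]]]'

```text
t: 5.7
tool_pos: [512.6, 66.7, 109.1]
ee_rot: [-0.145, -3.137, 0.0]
wrist_force: [-2.5, -3.6, -0.4]
grip_width: 0.2
grasp_force: 1.6
```

Force is about 4 N, so the crank is following. Continue in half turns: five, then the rest.

Call:
apply_moves --targets '[[[2.3, -0.4, 0, 0, 0], [4.4, -1.4, 0, 0, 0], [6.1, -3.1, 0, 0, 0], [7.1, -5.2, 0, 0, 0], [7.5, -7.5, 0, 0, 0], [7.1, -9.8, 0, 0, 0], [6.1, -11.9, 0, 0, 0], [4.4, -13.6, 0, 0, 0], [2.3, -14.6, 0, 0, 0], [0, -15, 0, 0, 0]]]'

```text
t: 6.7
tool_pos: [513.1, -83.6, 109.7]
ee_rot: [0.146, 3.136, 0.002]
wrist_force: [2.3, 2.6, -0.3]
grip_width: -0.5
grasp_force: 1.8
```

```bash
python3 - <<'E'
from h import *
s=cams.snapshot("scene")
cv2.imwrite("pics/w1.png",cv2.resize(s[150:330,220:460],(640,480)))
E
```

```text
(no output)
```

View pics/w1.png

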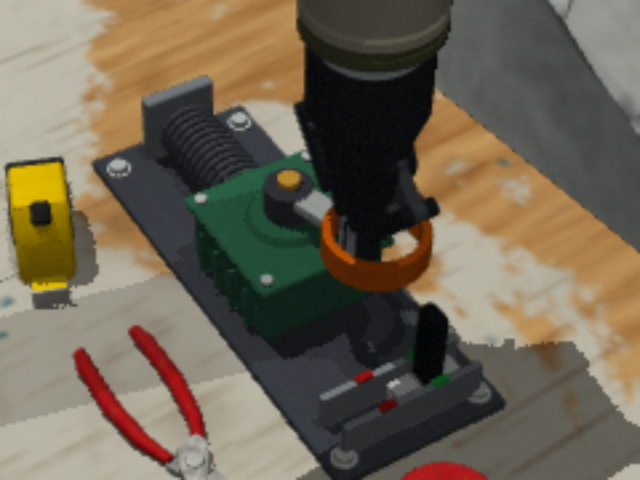

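The loop follows with the fingertips in it, at (377,245), and the tab stays at green, (432,340). Continue.

Call:
apply_moves --targets '[[[-2.3, 0.4, 0, 0, 0], [-4.4, 1.4, 0, 0, 0], [-6.1, 3.1, 0, 0, 0], [-7.1, 5.2, 0, 0, 0], [-7.5, 7.5, 0, 0, 0], [-7.1, 9.8, 0, 0, 0], [-6.1, 11.9, 0, 0, 0], [-4.4, 13.6, 0, 0, 0], [-2.3, 14.6, 0, 0, 0], [0, 15, 0, 0, 0]]]'

```text
t: 7.75
tool_pos: [513.0, 67.5, 109.2]
ee_rot: [-0.143, -3.137, 0.0]
wrist_force: [-2.7, -4.1, -0.4]
grip_width: 0.2
grasp_force: 1.9
```

Call:
apply_moves --targets '[[[2.3, -0.4, 0, 0, 0], [4.4, -1.4, 0, 0, 0], [6.1, -3.1, 0, 0, 0], [7.1, -5.2, 0, 0, 0], [7.5, -7.5, 0, 0, 0], [7.1, -9.8, 0, 0, 0], [6.1, -11.9, 0, 0, 0], [4.4, -13.6, 0, 0, 0], [2.3, -14.6, 0, 0, 0], [0, -15, 0, 0, 0]]]'

```text
t: 8.75
tool_pos: [513.2, -83.5, 109.7]
ee_rot: [0.146, 3.136, 0.002]
wrist_force: [3.7, 3.3, 0.6]
grip_width: 0.7
grasp_force: 1.8
```

Call:
apply_moves --targets '[[[-2.3, 0.4, 0, 0, 0], [-4.4, 1.4, 0, 0, 0], [-6.1, 3.1, 0, 0, 0], [-7.1, 5.2, 0, 0, 0], [-7.5, 7.5, 0, 0, 0], [-7.1, 9.8, 0, 0, 0], [-6.1, 11.9, 0, 0, 0], [-4.4, 13.6, 0, 0, 0], [-2.3, 14.6, 0, 0, 0], [0, 15, 0, 0, 0]]]'

```text
t: 9.75
tool_pos: [513.0, 67.5, 109.2]
ee_rot: [-0.143, -3.137, -0.0]
wrist_force: [-3.7, -3.3, -0.1]
grip_width: 0.1
grasp_force: 1.9
```

Call:
apply_moves --targets '[[[2.3, -0.4, 0, 0, 0], [4.4, -1.4, 0, 0, 0], [6.1, -3.1, 0, 0, 0], [7.1, -5.2, 0, 0, 0], [7.5, -7.5, 0, 0, 0], [7.1, -9.8, 0, 0, 0], [6.1, -11.9, 0, 0, 0], [4.4, -13.6, 0, 0, 0], [2.3, -14.6, 0, 0, 0], [0, -15, 0, 0, 0]]]'

```text
t: 10.75
tool_pos: [513.2, -83.5, 109.7]
ee_rot: [0.146, 3.136, 0.002]
wrist_force: [3.4, 3.9, -0.4]
grip_width: -0.2
grasp_force: 1.8
```

Call:
apply_moves --targets '[[[-2.3, 0.4, 0, 0, 0], [-4.4, 1.4, 0, 0, 0], [-6.1, 3.1, 0, 0, 0], [-7.1, 5.2, 0, 0, 0], [-7.5, 7.5, 0, 0, 0], [-7.3, 9.3, 0, 0, 0], [-6.85, 10.55, 0, 0, 0], [-6.35, 11.45, 0, 0, 0], [-5.9, 12.1, 0, 0, 0], [-5.6, 12.5, 0, 0, 0]]]'

```text
t: 11.75
tool_pos: [456.4, 41.4, 109.1]
ee_rot: [-0.146, -3.138, 0.001]
wrist_force: [-0.4, -3.0, 0.1]
grip_width: 0.2
grasp_force: 1.5
```

```bash
python3 - <<'E'
from h import *
s=cams.snapshot("scene");cv2.imwrite("pics/w2.png",s)
s0=cv2.imread("pics/scene0.png")
for im in(s0,s):
    e=loop(im=im);m=ringmask(im);c=max(cv2.findContours(m,0,1)[0],key=cv2.contourArea);print(e[0],e[1],cv2.boundingRect(c))
    print(ray("scene",e[0],93))
E
```

```text
(285.1703796386719, 215.86830139160156) (27.396860122680664, 40.12077331542969) (265, 203, 41, 27)
[456.32664581  43.13597139  93.        ]
(283.52874755859375, 219.0349578857422) (26.873512268066406, 36.84370040893555) (265, 207, 27, 26)
[449.39904194  38.00638769  93.        ]
```

Lift out and go above the tab's +x side, then check the loop from the top.

Call:
apply_moves --targets '[[[0, 0, 2, 0, 0], [0, 0, 4, 0, 0], [0, 0, 5.5, 0, 0], [2, -4, 6, 0, 0], [4, -8, 6, 0, 0], [6.2, -12, 6, 0, 0], [8.4, -16, 6, 0, 0], [9.6, -19.4, 6, 0, 0], [9.6, -19.4, 6, 0, 0], [9.6, -19.4, 6, 0, 0]]]'

```text
t: 12.8
tool_pos: [551.6, -153.1, 168.8]
ee_rot: [-0.148, -3.137, -0.001]
wrist_force: [-0.0, 1.0, 0.3]
grip_width: 0.2
grasp_force: 0.0
```

```bash
python3 - <<'E'
from h import *
t=cams.snapshot("top");s=cams.snapshot("scene")
e=loop(im=t);print(e,ray("top",e[0],104)); e=loop(im=s);print(e,ray("scene",e[0],93))
cv2.imwrite("pics/e1.png",np.hstack([cv2.resize(t[200:330,220:420],(400,260)),cv2.resize(s[180:320,240:420],(400,311))[:260]]))
E
```

```text
((279.63775634765625, 288.80291748046875), (46.951759338378906, 47.17720413208008), 37.83442306518555) [448.90676878  28.98496221 104.        ]
((285.2903137207031, 218.27188110351562), (27.572702407836914, 40.49555587768555), 86.71917724609375) [453.0254234   37.83050592  93.        ]
```

View pics/e1.png

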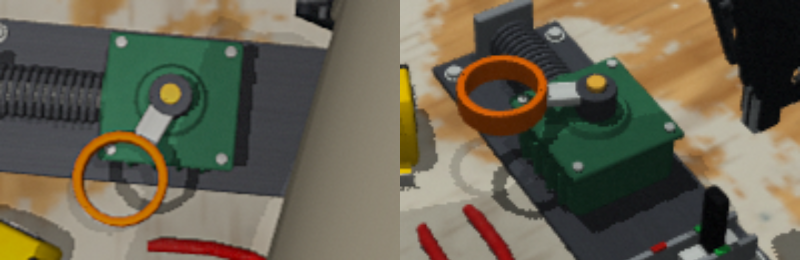

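The loop is 6 mm from its start (top view, crop (120,178)) and the tab is still at green (right half, (713,215)). Now descend beyond the tab and push it back.

Call:
apply_moves --targets '[[[0, 0, -3, 0, 0], [0, 0, -6, 0, 0], [0, 0, -9.2, 0, 0], [0, 0, -9.2, 0, 0], [-1, 0.1, -9.2, 0, 0], [-2, 0.2, -9.2, 0, 0], [-3, 0.3, -9.2, 0, 0], [-4, 0.4, -9.2, 0, 0], [-4.8, 0.45, -9.2, 0, 0], [-5.2, 0.5, -9.2, 0, 0]]]'

```text
t: 13.9
tool_pos: [499.2, -147.6, 77.8]
ee_rot: [0.146, 3.137, 0.001]
wrist_force: [1.2, -0.5, 0.2]
grip_width: 0.1
grasp_force: 0.8
```

Call:
apply_moves --targets '[[[-0.2, 0, 0, 0, 0], [-0.4, 0, 0, 0, 0], [-0.6, 0, 0, 0, 0], [-0.6, 0, 0, 0, 0]]]'

```text
t: 14.3
tool_pos: [498.1, -147.5, 78.3]
ee_rot: [0.143, 3.129, -0.002]
wrist_force: [20.6, -2.2, -13.8]
grip_width: -0.1
grasp_force: 10.4
```

Firm stop at 498 with 20 N. Retract and verify.

Call:
apply_moves --targets '[[[1, 0, 0, 0, 0], [2.5, 0, 0, 0, 0], [4, -0.2, 1, 0, 0], [5, -0.3, 4, 0, 0], [5, -0.3, 8, 0, 0], [5, -0.3, 12, 0, 0], [5, -3, 15, 0, 0], [5, -7, 15, 0, 0], [5, -10, 15, 0, 0], [5, -10, 15, 0, 0]]]'

```text
t: 15.3
tool_pos: [542.1, -252.6, 227.2]
ee_rot: [-0.155, -3.136, 0.004]
wrist_force: [-1.0, 0.5, -0.2]
grip_width: 0.1
grasp_force: 0.0
```

```bash
python3 - <<'E'
from h import *
t=cams.snapshot("top");s=cams.snapshot("scene");s0=cv2.imread("pics/scene0.png")
e=loop(im=t);print(e[0],ray("top",e[0],104)); print(loop(im=s)[0],ctrl.read_state()["wrist_force"])
f=lambda im:cv2.resize(im[180:330,240:420],(400,333))
cv2.imwrite("pics/f.png",np.hstack([f(s0),f(s)]))
E
```

```text
(279.70068359375, 288.8134765625) [448.89063482  28.8905889  104.        ]
(285.2903137207031, 218.27188110351562) [-0.24028038 -0.769251    0.00283472]
```

View pics/f.png

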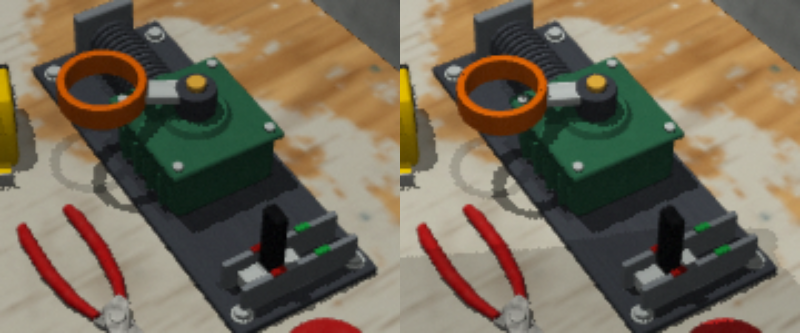

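The tab is back at red (right half, about (671,240), matching the start at (273,240)). The loop is about 6 mm from its start and nothing else moved.

```bash
python3 -c "
from bench import ticket
print(ticket.finish_job())"
```

```text
the job is handed in; nothing more can be done
None
```

I wound the crank three full turns clockwise with the brake off, left the loop about 6 mm from its start, pushed the tab back to its red stop and handed the job in; no verdict was returned.

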